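# Close the bench caliper on a turned stub and hold the reading

## Task

Slide the bench caliper's moving jaw gently shut until it bears firmly on the turned steel stub standing between the jaws and clamps it against the fixed jaw, and let the jaw go. Then press the readout box's spring-loaded plunger down with the fingertips until its cap is level with the top of the square post beside it (half its travel; going right to the bottom would zero the gauge), and finish holding it there: the reading is live only while it is held, so do not let go. Leave everything else on the bench undisturbed.

Things in the scene. Friction and masses are not known exactly. Their poses are not given: they have to be found in the camera images.
- gauge: Bench caliper bolted down: grey base plate 100 (its x) x 220 (its y) x 14 mm, with a steel beam along y at x = +30 mm and two steel jaws that reach towards -x over the plate. Origin: centre of the plate's underside, on the bench. Everything on it except the thumb post is lower than 51 mm. (Fixed equipment stands only along the bench edges: a tool chest with a tray and a coffee pot on the left, low bins and a stone plate at the back, a vice on the right.)
- fixed_face (a point): Centre of the fixed jaw's measuring face, 32 mm above the bench, at (-20, -60) mm in the caliper's frame; the face looks to the caliper's +y, is 66 mm wide (caliper x from -45 to +21 mm) and spans heights 14 to 50 mm. Axes as the caliper's.
- jaw_face (a point): Centre of the moving jaw's measuring face, 32 mm above the bench; it looks to the caliper's -y, towards the fixed face. Same width; the jaw is 12 mm thick and spans heights 17 to 47 mm. Axes as the caliper's.
- thumb_post (a point): Centre of the top of the moving jaw's thumb post, 95 mm above the bench. Plain steel post 20 (caliper x) x 12 (caliper y) mm, standing 45 mm above the 30 x 50 mm carriage (carriage top at 50 mm) that rides on the beam; it lies 50 mm to +x and 25 mm to +y of the jaw face's centre. Push it towards the caliper's -y, or pinch it across its 12 mm from above, to move the jaw.
- jaw (a joint): Travel of the moving jaw in m, 0 fully open, growing as it closes towards the caliper's -y; the gap between the faces is 0.115 minus this value. Range 0 to 0.1. No spring: about 2 N of drag, and it stays where it is left. On the stub in full contact it reads about 0.085. A further steady push of 4 to 15 N on the clamped stub is right; above 45 N between jaw and stub damages it.
- stub: The part to measure: turned steel stub standing upright on the caliper's plate (14 mm above the bench) between the jaws, 30 mm diameter for the lower 34 mm, then a 18 mm diameter spigot to 50 mm. 0.15 to 0.3 kg, loose: the moving jaw slides it along the plate up to the fixed jaw, 1 to 23 mm away at the start. Origin: centre of its underside, its z along its axis.
- readout: Fixed grey readout box 100 (its x) x 130 (its y) x 50 mm with a dark display strip along the +x edge of its top. Origin: centre of its underside on the bench. Plunger at (-8, -30) mm, square witness post at (-8, +40) mm in its frame.
- plunger_top (a point): Centre of the top of the plunger's cap, a black disc 36 mm diameter, 8 mm thick on a thin stem. The top is 90 mm above the bench when free, 80 mm when held right (level with the post), 70 mm when right down. Moves straight down.
- plunger (a joint): Travel of the plunger in m: 0 free (up), 0.02 right down, 0.010 level with the witness post. Spring: 4 N to start it, rising 0.4 N per mm (8 N at 0.010); springs back up when let go.
- witness_top (a point): Centre of the flat top of the square aluminium witness post, 14 x 14 mm, top 80 mm above the bench, 70 mm from the plunger's axis.
- funnel: Bystander: black plastic funnel standing mouth down, 104 mm diameter, 110 mm high. Origin: centre of its underside.
- mess_kit: Bystander: round closed aluminium mess kit, 156 mm diameter, 63 mm high. Origin: centre of its underside.
- scraper: Bystander: orange plastic scraper lying flat, 175 mm long, 40 mm wide, 14 mm thick, between the caliper and the readout box. Origin: underside, near its middle; x along it.
- mug: Bystander: steel mug, 80 mm diameter, 85 mm high. Origin: centre of its underside.
- spare_small: Bystander: another turned stub, 20 mm diameter, 50 mm high, standing on the bench. Origin: centre of its underside.
- spare_big: Bystander: another turned stub, 42 mm diameter, 50 mm high, standing on the bench. Origin: centre of its underside.
Mind the look-alikes: they are no part of the job. What is shaped like the readout but green or orange is not meant.

How it is judged (in metres and radians):
On the way, in this order (a step that is already met when the one before it is completed fails the run):
1. the moving jaw bears on the stub and clamps it against the fixed jaw (y of stub in the frame of jaw_face above -0.0168 m and y of stub in the frame of fixed_face below 0.0168 m and x of stub in the frame of jaw_face between -0.016 and 0.016 m and angle between stub's own z axis and vertical below 0.1 rad and contact force between jaw and stub above 2 N), for 0.1 s.
2. the plunger is pressed level with the witness post by the fingers (value of joint plunger between 0.007 and 0.013 m and contact force between the fingers and plunger above 2 N), for 0.3 s.
At the end, for the whole second after the job is handed in: The robot is still pressing: its fingers bear on the plunger's cap with more than 2 N and the plunger is 10 mm down within 3 mm (level with the post), all through the last second; the jaw, no longer touched, is shut on the upright stub, with the stub within 1.8 mm of touching both jaws (all of step 2 and y of stub in the frame of jaw_face above -0.0168 m and y of stub in the frame of fixed_face below 0.0168 m and x of stub in the frame of jaw_face between -0.016 and 0.016 m and angle between stub's own z axis and vertical below 0.1 rad and contact force between each of the arm, the fingers and jaw below 0.5 N); the arm keeps its last pose, push and grip.
It fails at once if the plunger is pressed to the bottom (more than 17.5 mm), which zeros the gauge (value of joint plunger above 0.0175 m).
It fails at once if the jaw is rammed on the stub with more than 45 N (contact force between jaw and stub above 45 N).
It fails at once if the stub is tipped or lifted (angle between stub's own z axis and vertical above 0.4 rad or height (world z) of stub above 0.04 m).
It fails at once if a bystander is moved more than 3 cm (distance of any of funnel, mess_kit, scraper, mug, spare_small, spare_big from where it was at the start of the episode above 0.03 m).
It also fails if it takes over 51 s, if anything falls off the work surface, if the arm or the gripper's body presses on something with over 40 N, if the wrist force passes 120 N, or if a joint passes its speed limit or range.

## Robot

A 6-joint arm with a two-finger parallel gripper is mounted at the origin on the work surface. World frame = base frame: x ahead of the robot, y to its left, z up, the work surface at z = 0. Lengths are in mm, angles in rad, forces in N, time in s.
With the tool pointing down it reaches from about 250 to 850 mm from the base axis. Payload 12.5 kg.
Tool frame: the origin (TCP) lies on the front face of the gripper's body, between the roots of the fingers; the fingertips stand 84 mm ahead of it and the grasp point (between the pads) lies 65 mm ahead of it (grasp_offset is the distance from the TCP to the grasp point, in mm); z points along the fingers, y is the direction in which the jaws open and shut (so a half turn about z gives the same grasp; the last joint's range is limited). The gripper opens to 93 mm and grips with 3 to 60 N. Pads are 15 mm wide; open, the fingers measure 128 mm over their backs; the gripper's body (75 mm by 188 mm) begins 65 mm behind the grasp point.
Start: joints at [-1.206, 0.351, 1.652, -0, 1.139, -0.085], TCP at [239.148, -495.271, 302.733] pointing down, gripper open.
Joint ranges: [-2.75, 2.75], [-0.79, 2.1], [0.01, 2.65], [-1.57, 4.71], [0.07, 3.14], [-2.87, 2.87]. Speed limits (rad/s): [2.22, 2.22, 2.79, 3.14, 3.14, 3.14].

## Interface

Orientations are given as a 3x3 rotation matrix whose columns are the frame's x, y, z axes.
In Python, from cell import * gives the robot as it stands. Calls block until the motion is done:
- movep(position, orientation): joint-space move of the TCP to a pose.
- servo_line(position, frame=None, v=150, guard=None): straight line of the TCP; frame=None keeps the orientation; v is the mean speed in mm/s. With guard (N) it stops when the force on the tool has changed by that much, and returns True; else False.
- move_j(angles): joint-space move.
- gripper_to(opening, newtons=None): finger opening in mm; newtons is the grip in N (None keeps the last); returns when the fingers have stopped.
- dwell(seconds).
- ik(position, orientation): joint angles nearest the present ones, or None.
- camera(name): name is "scene" or "top" or "wrist"; returns the picture (400x640x3 uint8, red, green, blue); there is no depth.
- camera_params(name): a dict with "fx", "fy", "cx", "cy" (pixels), "R" (3x3) and "t" (3): a world point X has camera coordinates R X + t; the wrist camera has in their place "tool_from_camera" (4x4, takes a point from camera to tool coordinates, whose origin is the TCP and whose axes are the flange's). Camera axes: x right, y down, z forward; pixel columns grow to the right and rows downward; lengths in mm; the calibration is good to about 2 mm. A picture is of the moment at which its call begins: read the wrist's pose just before it. camera_params takes no time and is no camera call.
A pose or a line that the arm cannot do raises Unreachable and nothing moves.
- hand_in(): hands the job in, once; it reports no verdict.
Readings, each from a call of its own:
- current_time(): time.
- current_qpos(): joint angles.
- current_joint_vel(): joint speeds.
- current_joint_torque(): joint torques, N m.
- current_ee_pos(): TCP position.
- current_tcp_rot(): TCP orientation.
- current_wrist_force(): force on the tool from outside, world axes, zero at the start.
- current_ft_torque(): the same for the moment, N m.
- current_grip_width(): finger opening in mm.
Only numpy, scipy, OpenCV 4.12 (cv2) and the standard library are available. Lean on these libraries where they do the work, as an engineer would, in place of code of your own. Each camera call takes 0.05 s, during which the arm holds its last target.

## Working session

There is one attempt and no reset: what is moved stays moved. The work goes in short steps, each a Python script; the robot and the scene stay as the last script left them, time stands still between calls to the robot, and variables do not carry over. Pictures are saved under pics/ and viewed, and the job is handed in when it is done.

```bash
mkdir -p pics; ls
python3 - <<'E'
from cell import *
import cv2
print(current_time(),current_ee_pos(),current_qpos())
for n in ("scene","top","wrist"):
    im=camera(n); cv2.imwrite(f"pics/{n}0.png",im[:,:,::-1])
    p=camera_params(n); print(n,{k:(v.round(3).tolist() if hasattr(v,'round') and hasattr(v,'tolist') else v) for k,v in p.items()})
E
```

```text
pics
0.0 [ 239.0646321  -495.04011073  302.19692873] [-1.20558773e+00  3.51222442e-01  1.65245565e+00 -1.43801463e-05
  1.13908070e+00 -8.45900485e-02]
scene {'fx': 475.8486973282175, 'fy': 475.8486973282175, 'cx': 326.2385390149749, 'cy': 195.94253038323305, 'R': [[0.868, 0.497, -0.011], [0.301, -0.544, -0.783], [-0.395, 0.676, -0.622]], 't': [-493.243, -124.022, 1490.742]}
top {'fx': 414.26377117674247, 'fy': 414.26377117674247, 'cx': 320.8830050475403, 'cy': 202.16708937024626, 'R': [[0.021, -1.0, 0.012], [-0.995, -0.022, -0.093], [0.094, -0.01, -0.996]], 't': [-41.383, 560.661, 1079.622]}
wrist {'fx': 346.18204524662417, 'fy': 346.18204524662417, 'cx': 318.62243757838837, 'cy': 195.61085571212485, 'tool_from_camera': [[-0.002, -0.968, -0.25, 70.245], [1.0, -0.002, -0.0, 0.437], [-0.0, -0.25, 0.968, -83.041], [0.0, 0.0, 0.0, 1.0]]}
```

View pics/top0.png

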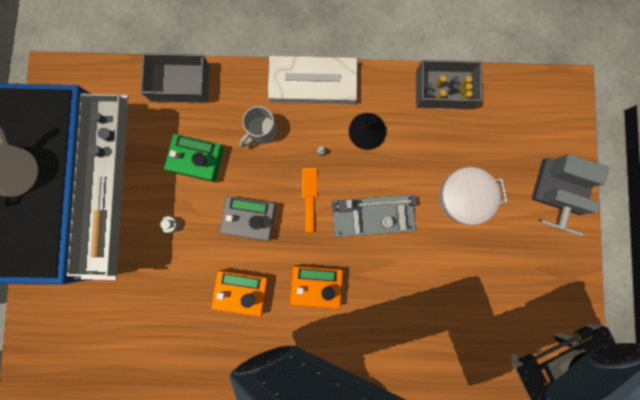

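View pics/scene0.png

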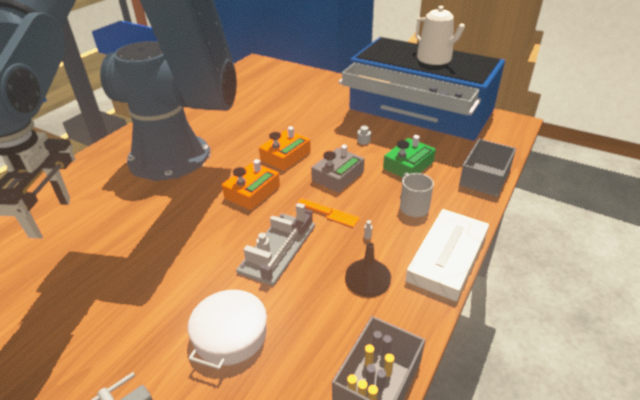

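View pics/wrist0.png

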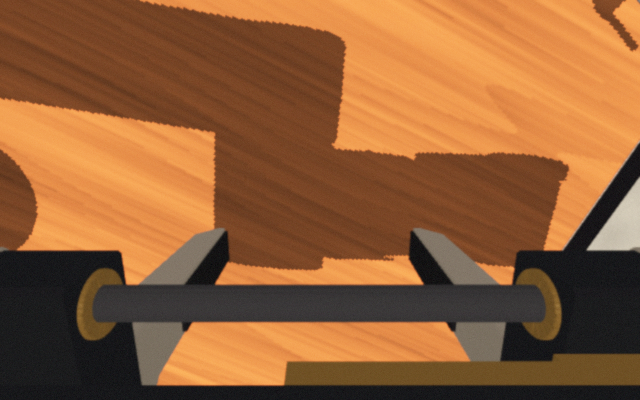

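Caliper is at top (374,216) and stub at about (389,222). Things that could be taken for the readout in the top view: grey (248,218), green (194,157), orange (240,293) and orange (318,287). By the description it is the grey one. I'll check it in close crops.

```bash
cat > h.py <<'E'
import numpy as np, cv2
from cell import *
def ray(name,uv,P=None):
    p=camera_params(name); d=np.array([(uv[0]-p['cx'])/p['fx'],(uv[1]-p['cy'])/p['fy'],1.])
    if name=='wrist':
        pos,Rt=P; T=np.array(p['tool_from_camera']); 
        return pos+Rt@T[:3,3], Rt@T[:3,:3]@d
    R=np.array(p['R']);t=np.array(p['t']); return -R.T@t, R.T@d
def hit(name,uv,z,P=None):
    o,d=ray(name,uv,P); return o+d*(z-o[2])/d[2]
def proj(name,X,P=None):
    p=camera_params(name)
    if name=='wrist':
        pos,Rt=P;T=np.array(p['tool_from_camera']); c=T[:3,:3].T@(Rt.T@(np.array(X)-pos)-T[:3,3])
    else: c=np.array(p['R'])@X+np.array(p['t'])
    return np.array([p['fx']*c[0]/c[2]+p['cx'],p['fy']*c[1]/c[2]+p['cy']])
E
python3 - <<'E'
from h import *
im=cv2.imread('pics/top0.png')
a=cv2.resize(im[185:245,210:290],None,fx=7,fy=7,interpolation=2)
b=cv2.resize(im[185:245,320:430],None,fx=7,fy=7,interpolation=2)
cv2.imwrite('pics/ca.png',a);cv2.imwrite('pics/cb.png',b)
s=cv2.imread('pics/scene0.png')
cv2.imwrite('pics/cs.png',cv2.resize(s[140:290,225:375],None,fx=4,fy=4,interpolation=2))
for n,uv,z in (('readout',(248,218),50),('cal',(374,216),14),('plunger',(258,222),90),('post',(232,218),80)):
    print(n,hit('top',uv,z).round(1))
E
```

```text
readout [513.8 159.2  50. ]
cal [ 528.2 -173.6   14. ]
plunger [502.2 127.3  90. ]
post [511.4 194.6  80. ]
```

View pics/ca.png

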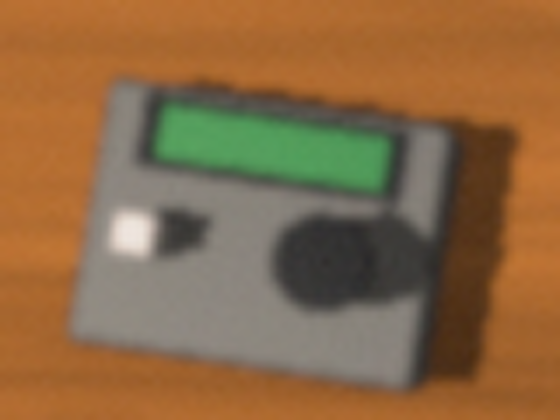

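View pics/cb.png

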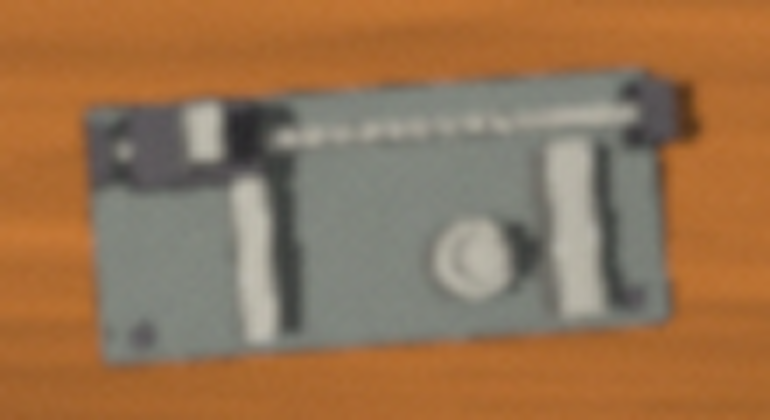

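View pics/cs.png

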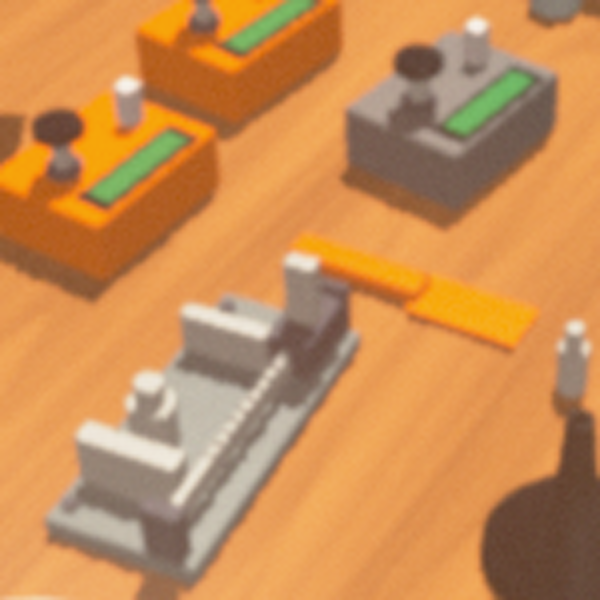

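The top crop confirms the grey box, with its cap at about (256,222) and white post at (229,218). The caliper's thumb post top is at about (349,204), the moving jaw is on the left, and the stub is near the fixed jaw on the right. Next I'll locate these properly and move the wrist camera over them.

Run:
```python
from h import *
c=lambda x,y,o:(x/7+o[0]-.43,y/7+o[1]-.43)
O=(320,185);A=(210,185)
pts={'bl':(107,362,14),'br':(668,320,14),'tr':(645,68,14),'tl':(90,107,14),'post':(206,130,95),'stubtop':(478,255,64)}
W={}
for k,(x,y,z) in pts.items():
    W[k]=hit('top',c(x,y,O),z); print(k,W[k].round(1))
for k,(x,y,z) in {'cap':(325,262,90),'wit':(132,233,80)}.items(): W[k]=hit('top',c(x,y,A),z); print(k,W[k].round(1))
print(np.linalg.norm(W['bl']-W['br']),np.linalg.norm(W['tr']-W['br']),np.linalg.norm(W['cap']-W['wit']))
yv=W['bl']-W['br'];yv/=np.linalg.norm(yv);print('caly',yv, 'rot deg',np.degrees(np.arctan2(-yv[0],yv[1])))
print(current_tcp_rot().round(3))
for k in('post','cap','wit'): print(k,'in scene',proj('scene',W[k]).round(1))
for s in (1,-1):
    y=yv; X=s*y; X[2]=0; Z=np.array([0,0,-1.]);Y=np.cross(Z,X);R=np.c_[X,Y,Z]
    for p in((555,-60,290),(550,-120,150),(505,127,170)): print(s,p,ik(p,R))
```

```text
bl [471.6 -69.   14. ]
br [ 492.1 -284.4   14. ]
tr [ 589.4 -275.5   14. ]
tl [569.5 -60.7  14. ]
post [554.  -99.3  95. ]
stubtop [ 513.  -202.4   64. ]
cap [502.1 132.3  90. ]
wit [511.5 203.6  80. ]
216.37595894266119 97.6885311089762 72.59905152181192
caly [-0.09504564  0.99547292  0.        ] rot deg 5.453946765236347
[[ 0.901  0.435 -0.   ]
 [ 0.435 -0.901  0.001]
 [ 0.    -0.001 -1.   ]]
post in scene [300.2 205.3]
cap in scene [328.8 154.6]
wit in scene [343.8 146.4]
1 (555, -60, 290) [-1.91084931e-01  3.79035209e-01  1.64409826e+00 -4.44089210e-16
  1.11845918e+00 -2.86274259e-01]
1 (550, -120, 150) [-2.97511866e-01  5.73519429e-01  1.73496255e+00 -4.44089210e-16
  8.33110679e-01 -3.92701194e-01]
1 (505, 127, 170) [ 1.56958191e-01  4.80316994e-01  1.83775983e+00 -4.44089210e-16
  8.23515828e-01  6.17688623e-02]
-1 (555, -60, 290) [-1.91084931e-01  3.79035209e-01  1.64409826e+00 -4.44089210e-16
  1.11845918e+00  2.85531839e+00]
-1 (550, -120, 150) [-2.97511866e-01  5.73519429e-01  1.73496255e+00 -4.44089210e-16
  8.33110679e-01  2.74889146e+00]
-1 (505, 127, 170) None
```

The scene view agrees: post projects to (300,205) and is seen at (301,205), the cap (329,155) against (329.5,155.5). Moving over the caliper for a close look.

```bash
cat >> h.py <<'E'
YV=np.array([-0.09505,0.99547,0.])
XV=np.array([YV[1],-YV[0],0])
RT=np.c_[YV,np.cross([0,0,-1.],YV),[0,0,-1.]]
E
python3 - <<'E'
from h import *
movep([535,-60,300],RT); 
gripper_to(0,40)
P=(current_ee_pos(),current_tcp_rot()); im=camera('wrist'); cv2.imwrite('pics/w1.png',im[:,:,::-1]); np.savez('pics/w1.npz',p=P[0],R=P[1])
print(current_time(),P[0],current_grip_width(),current_wrist_force())
for X in ((554,-99.3,95),(513,-202.4,64)): print(proj('wrist',X,P))
E
```

```text
3.5583 [535.00594381 -59.98223354 299.98437875] 0.5571663574252679 [-0.8194967   0.46027079 -0.00262956]
[334.45112255 234.51679237]
[283.72525293 312.9586421 ]
```

View pics/w1.png

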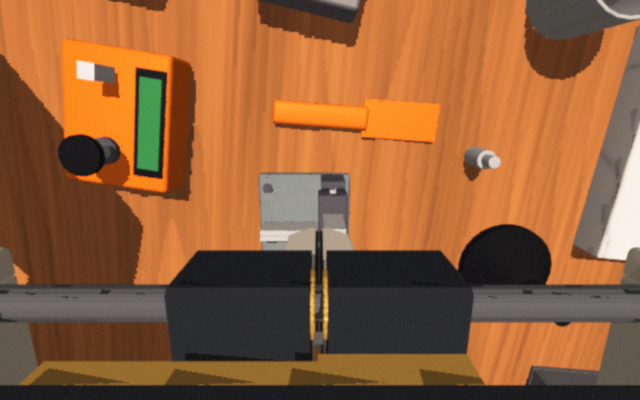

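Close view: the post and carriage are at about (334,215), where I expected the post column (334), partly hidden by the fingertips. Now I'll descend behind the post (on its +y side) and push along caliper -y.

Run:
```python
from h import *
post=np.array([554,-99.3,0])
a=post+32*YV
movep([a[0],a[1],220],RT)
servo_line([a[0],a[1],148],v=80,guard=15)
print(current_ee_pos(),current_wrist_force(),current_time())
P=(current_ee_pos(),current_tcp_rot())
cv2.imwrite('pics/t2.png',cv2.resize(camera('top')[185:245,320:430,::-1],None,fx=7,fy=7,interpolation=2))
cv2.imwrite('pics/s2.png',cv2.resize(camera('scene')[150:290,225:375,::-1],None,fx=4,fy=4,interpolation=2))
```

```text
[551.20117195 -67.50152585 148.4392075 ] [-0.38267473  0.32361868  0.2999038 ] 5.0333
```

View pics/s2.png

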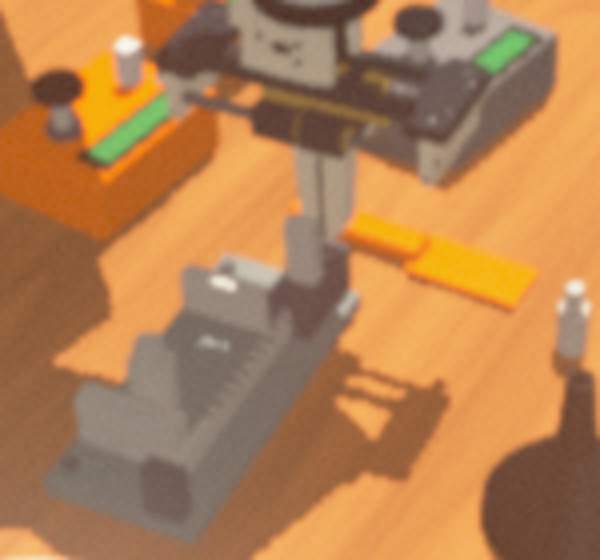

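Fingers are behind the post, above the carriage. Pushing.

Run:
```python
from h import *
p0=current_ee_pos(); f0=current_wrist_force()
def to(d,v,g):
    q=p0-d*YV; q[2]=148
    r=servo_line(q,v=v,guard=g); e=current_ee_pos(); f=current_wrist_force()-f0
    print(d,r,'moved',round(float(-(e-p0)@YV),2),'F',f.round(2),'alongY',round(float(f@YV),2),current_time()); return r
if not to(30,35,10):
    to(66,35,10)
cv2.imwrite('pics/t3.png',cv2.resize(camera('top')[185:245,320:430,::-1],None,fx=7,fy=7,interpolation=2))
cv2.imwrite('pics/s3.png',cv2.resize(camera('scene')[150:290,225:375,::-1],None,fx=4,fy=4,interpolation=2))
```

```text
30 False moved 30.01 F [-0.29  0.04  1.15] alongY 0.07 6.1417
66 False moved 66.05 F [-0.42 -0.68  0.8 ] alongY -0.63 7.3167
```

View pics/s3.png

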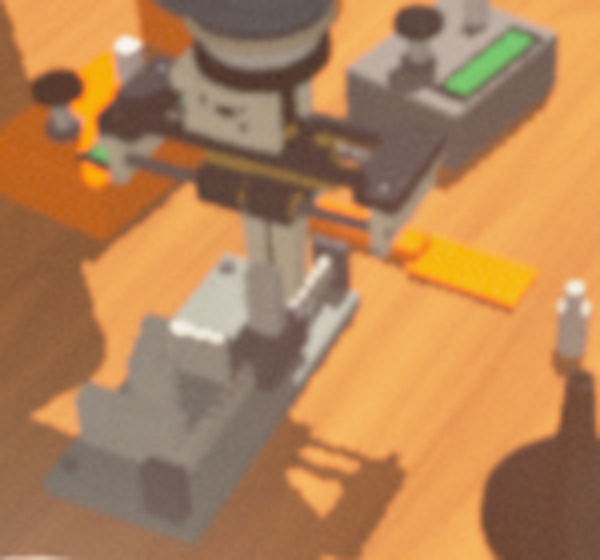

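View pics/t3.png

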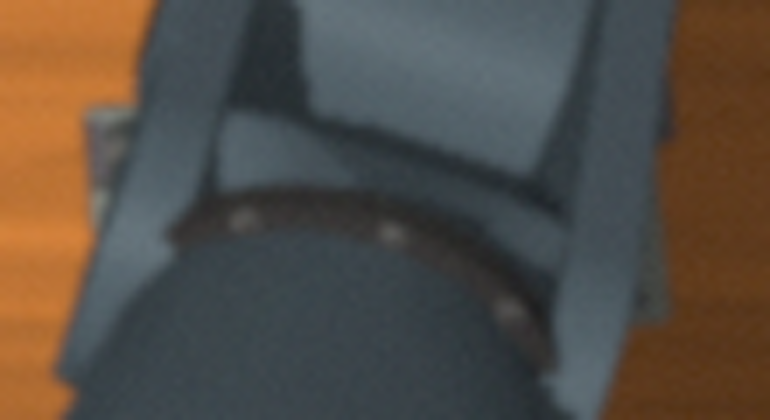

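The jaw moves with the fingers (still short of the stub). Closing slowly with a guard.

Run:
```python
from h import *
p=current_ee_pos(); f0=current_wrist_force()
q=p-40*YV; q[2]=148
r=servo_line(q,v=12,guard=8); 
for i in range(4):
    e=current_ee_pos(); f=current_wrist_force()
    print(r,'moved',round(float(-(e-p)@YV),2),'F',f.round(2),'alongY',round(float(f@YV),2),current_time()); dwell(0.15)
cv2.imwrite('pics/s4.png',cv2.resize(camera('scene')[150:290,225:375,::-1],None,fx=4,fy=4,interpolation=2))
```

```text
True moved 26.99 F [-0.2   0.61  0.35] alongY 0.63 9.5083
True moved 26.86 F [ 0.48  0.31 -0.62] alongY 0.27 9.6583
True moved 26.64 F [-0.22 -0.26 -0.59] alongY -0.23 9.8083
True moved 26.54 F [-0.52 -0.42 -0.52] alongY -0.37 9.9583
```

View pics/s4.png

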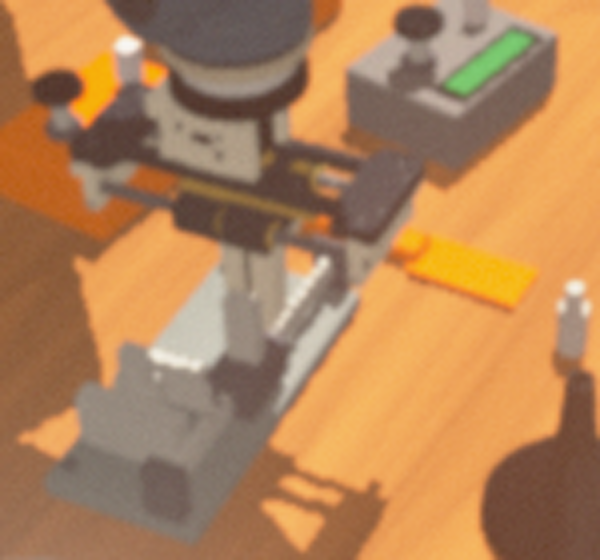

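The guard tripped after 93 mm in total, where I expected stub contact (~91), but the controller then relaxed. I'll build up a steady push in small steps.

Run:
```python
from h import *
p=current_ee_pos(); 
F=lambda: float(np.mean([current_wrist_force() for _ in range(5)],axis=0)@YV)
f0=F(); t=0
for i in range(14):
    t+=0.4
    q=p-t*YV; q[2]=148
    r=servo_line(q,v=8,guard=14); dwell(0.1)
    f=F(); e=current_ee_pos(); print(round(t,2),r,round(float(-(e-p)@YV),2),round(f,2),round(current_time(),2))
    if f-f0>7 or r: break
dwell(0.4); print(F(),current_wrist_force())
```

```text
0.4 False 0.4 -0.5 10.51
0.8 False 0.58 2.74 10.86
1.2 False 0.7 6.44 11.21
1.6 False 0.8 9.17 11.56
8.502230029947892 [-0.1485084   8.52674044  2.83749069]
```

A steady 8.5 N, held for over 0.4 s; less the ~2 N drag, that is about 6.5 N on the stub. Backing off and checking the clamp before moving on.

Run:
```python
from h import *
dwell(0.2)
p=current_ee_pos(); q=p+30*YV; q[2]=148; servo_line(q,v=60)
q[2]=230; servo_line(q,v=120)
movep([520,60,240],RT)
P=(current_ee_pos(),current_tcp_rot()); im=camera('wrist'); cv2.imwrite('pics/w5.png',im[:,:,::-1])
cv2.imwrite('pics/t5.png',cv2.resize(camera('top')[185:245,320:430,::-1],None,fx=7,fy=7,interpolation=2))
np.savez('pics/w5.npz',p=P[0],R=P[1])
cv2.imwrite('pics/s5.png',cv2.resize(camera('scene')[170:290,225:345,::-1],None,fx=5,fy=5,interpolation=2))
print(current_time(),proj('wrist',(502.1,132.3,90),P),proj('wrist',(511.5,203.6,80),P))
```

```text
14.6083 [299.13701715  97.54574855] [324.01619406 -18.74191574]
```

View pics/t5.png

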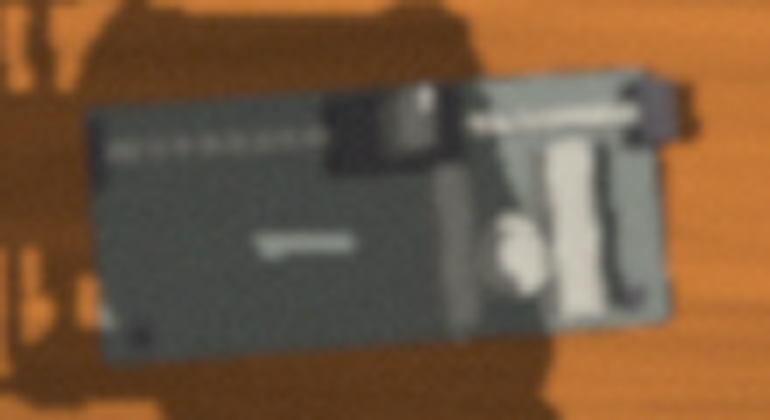

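View pics/s5.png

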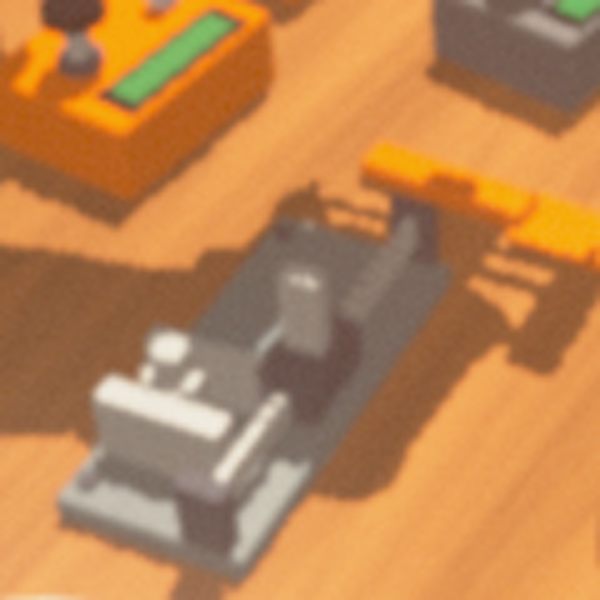

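View pics/w5.png

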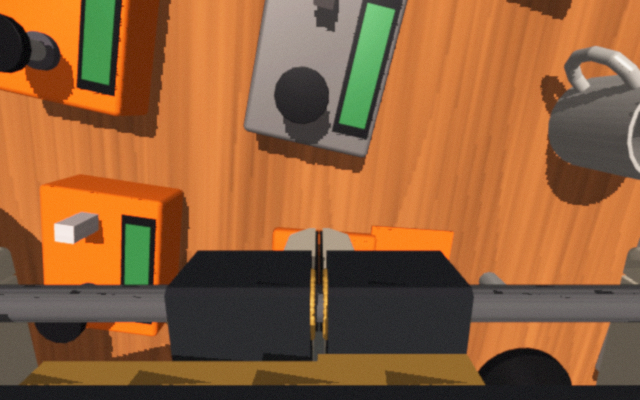

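Cap seen at wrist (301,95), predicted (299,97.5), so they agree. In the top and scene crops the jaw is closed on the upright stub. Now for numbers: the jaw gap, and the cap centre by colour mask.

Run:
```python
from h import *
c=lambda x,y:(x/7+320-.43,y/7+185-.43)
j=hit('top',c(474,250),47);f=hit('top',c(547,245),50);po=hit('top',c(413,118),95)
print('gap',((j-f)@YV).round(1),'post',po.round(1), 'post moved',((np.array([554,-99.3,95])-po)@YV).round(1))
d=np.load('pics/w5.npz');P=(d['p'],d['R'])
im=cv2.imread('pics/w5.png'); m=(im.max(2)<62).astype(np.uint8); m[:, :270]=0;m[:,332:]=0;m[:60]=0;m[140:]=0
cs,_=cv2.findContours(m,cv2.RETR_EXTERNAL,cv2.CHAIN_APPROX_NONE)
k=max(cs,key=cv2.contourArea); (x,y),r=cv2.minEnclosingCircle(k); el=cv2.fitEllipse(k); print((x,y),r,el)
C=hit('wrist',el[0],90,P); print('cap',C, 'diam',np.linalg.norm(hit('wrist',(el[0][0]+el[1][0]/2,el[0][1]),90,P)-C)*2)
# triangulate wrist + top
o1,d1=ray('wrist',el[0],P); o2,d2=ray('top',(256,222)) ; 
o2,d2=ray('top',(325/7+210-.43,262/7+185-.43))
s=np.linalg.lstsq(np.c_[d1,-d2],o2-o1,rcond=None)[0]; print('tri',o1+d1*s[0],o2+d2*s[1])
```

```text
gap 26.8 post [ 560.  -173.5   95. ] post moved 74.4
(304.5, 104.5) 37.047367095947266 ((302.03692626953125, 101.11386108398438), (51.46356964111328, 67.83049011230469), 171.3252410888672)
cap [504.14882369 130.25348784  90.        ] diam 33.3879505375552
tri [504.31442145 130.22090264  93.49529057] [501.96887742 131.77302805  93.62088618]
```

The post moved 74 mm, as predicted, and the crude gap of ~27 mm is in shadow and consistent with 30. Cap centre is about (503,132). Next: approach, find contact with a light guard, then press.

Run:
```python
from h import *
c=np.array([503,132.2])
movep([*c,200],RT); dwell(0.2)
Fz=lambda: float(np.mean([current_wrist_force() for _ in range(5)],axis=0)[2])
print(current_ee_pos(),Fz(),current_time())
r=servo_line([*c,166],v=12,guard=2.8)
print(r,current_ee_pos(),Fz(),current_time())
dwell(.2);print(current_ee_pos(),Fz())
cv2.imwrite('pics/s6.png',cv2.resize(camera('scene')[110:210,270:390,::-1],None,fx=6,fy=6,interpolation=2))
```

```text
[503.65105384 131.25599072 200.57244805] 0.24015552821783093 15.2417
True [503.03347548 132.20546974 173.61078373] 4.965932959161512 17.1917
[503.02059507 132.19451772 173.6332756 ] 4.518684656619747
```

View pics/s6.png

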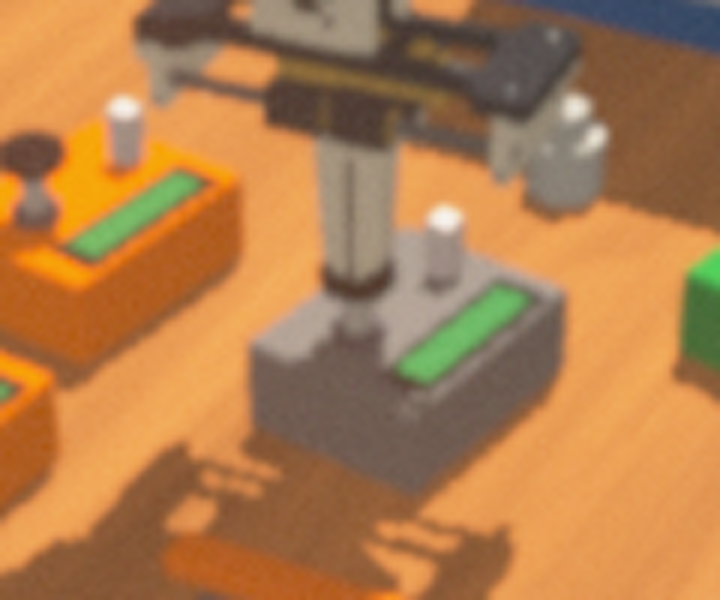

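Contact at TCP z = 173.6, against 174 expected, with the fingertips on the cap's centre. Pressing down to TCP 164.

Run:
```python
from h import *
c=[503,132.2]
Fz=lambda: float(np.mean([current_wrist_force() for _ in range(10)],axis=0)[2])
for z in (170,166.5,164):
    servo_line([*c,z],v=10); dwell(.15); print(z,current_ee_pos().round(2),round(Fz(),2),round(current_time(),2))
e=current_ee_pos()[2]
if abs(e-164)>.4:
    servo_line([*c,164-(e-164)],v=8); dwell(.15); print(current_ee_pos().round(2),round(Fz(),2))
dwell(.4)
print(current_ee_pos().round(2),round(Fz(),2),current_time())
cv2.imwrite('pics/s7.png',cv2.resize(camera('scene')[110:210,270:390,::-1],None,fx=6,fy=6,interpolation=2))
cv2.imwrite('pics/t7.png',cv2.resize(camera('top')[185:245,320:430,::-1],None,fx=7,fy=7,interpolation=2))
cv2.imwrite('pics/s7b.png',camera('scene')[:,:,::-1])
```

```text
170 [503.08 132.2  169.96] 5.13 18.08
166.5 [503.09 132.21 166.57] 5.98 18.73
164 [503.08 132.22 164.13] 8.14 19.28
[503.09 132.23 164.14] 7.79 19.6833
```

View pics/s7.png

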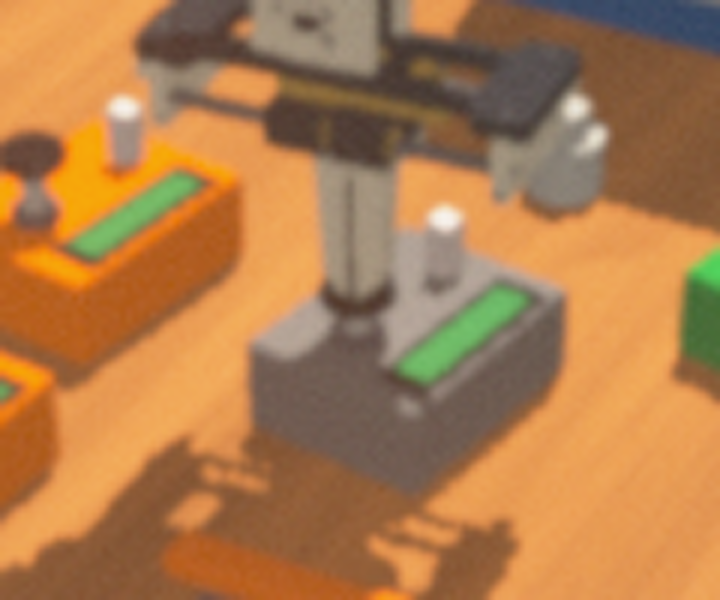

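View pics/t7.png

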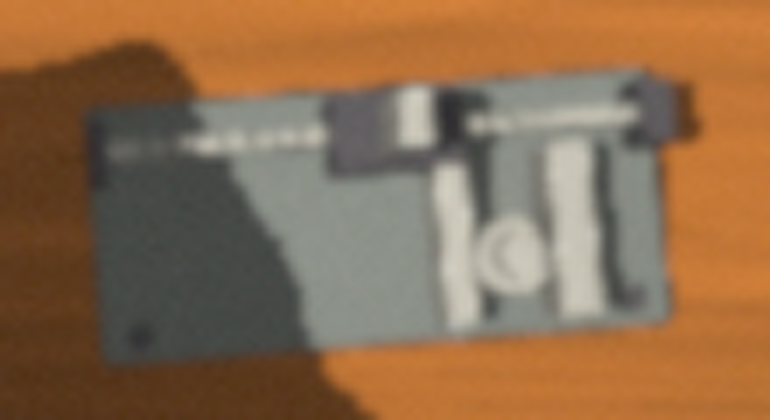

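View pics/s7b.png

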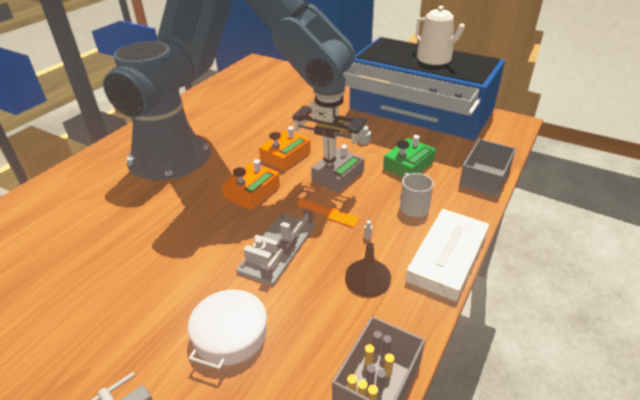

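In the top crop the stub fills the space between the jaws (columns ~476–547), standing upright. The plunger is 9.5–9.9 mm down by travel, with 7.8 N against 8 N expected at level. The bystanders have not moved. Handing in.

Run:
```python
from h import *
print(current_ee_pos().round(2),current_wrist_force().round(2),current_time())
hand_in()
```

```text
[503.08 132.22 164.13] [ 0.11 -0.14  8.35] 19.8333
the job is handed in; nothing more can be done
```

I handed the job in at 19.8 s: the jaw is shut on the stub and released, and the plunger is held level with the witness post. `hand_in()` gives no verdict, so what follows is from my own checks.

- **Jaw:** I pushed the thumb post with closed fingertips until a guard stopped it. The push then relaxed to about 0 N, so I built it up again in small steps. It held a steady 8.5 N for over 0.4 s, which is about 6.5 N on the stub after drag. I then backed off. In the last top view the stub stands upright and fills the space between both jaws.
- **Jaw gap reading:** I measured the gap from a shaded picture and got about 27 mm instead of 30 mm. I put that down to the blurred edges: the post's measured travel of 74 mm agreed with the 75 mm expected.
- **Plunger:** The fingertips met the cap at TCP z = 173.6 mm (174 mm expected). They now hold it at z = 164.1 mm, so it is about 9.5–9.9 mm down. The holding force read 7.8–8.4 N, against 8 N expected at level.
- **Bystanders:** None had visibly moved in the last scene picture; I did not measure their positions.

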